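# Set the centre punch on the scribed mark

## Task

The automatic centre punch stands in the small vice on the bench: pull the vice's sliding jaw wide open, lift the punch out, and set its point on the scribed cross of the sloping bracket plate, square to the plate. Press gently so that the sprung point is pushed about half way into the body, without driving it right home and firing it, and finish while still holding the punch like that. Leave the lock ring, axle cone and sprocket lying by the work where they are.

Things in the scene. Friction and masses are not known exactly. Their poses are not given: they have to be found in the camera images.
- vice: Small grey drill vice fixed to the bench, base 205 x 86 mm, jaws 58 mm high. Origin: underside, on the axis of the standing punch; x runs along the slide toward the fixed jaw (away from the robot), z up; base x -155 to +50 mm. Left or right of the stand, yaw varies. The closed jaw's notched tongue sits in the punch's groove: the punch cannot be lifted until the jaw is pulled back 15 mm or more.
- vice_jaw (a joint): Sliding jaw of the vice, m: 0 closed on the punch, up to 0.045 fully open; it slides along the vice's -x (toward the robot), with about 4 N friction, and stays where it is left. Wide open means more than 25 mm.
- jaw_knob (a point): Centre of the top of the black upright cylindrical knob on the sliding jaw: 18 mm diameter, 36 mm tall (top 94 mm above the bench, foot on the jaw's top at 58 mm), 80 mm from the punch axis on the robot's side when closed. Moves with the jaw. Pinch it from above and pull.
- punch: Round steel punch, 130 mm, ~0.15 kg, standing point down. Origin: tip of its unpressed point, 16 mm above the bench in the vice; z toward the cap. Along z: point 0-14 mm, nose collar 14-30 (22 mm diameter), groove 30-44 (14), knurled barrel 44-120 (22; grip here), cap 120-130 (18). The collar sits in a recess 8 mm deep, the point hangs in a hole; lift straight up 45 mm or more to be clear.
- point_tip (a point): Tip of the punch's sprung point; it moves into the body when pressed.
- punch_point (a joint): How far the sprung point is pushed into the punch's body, m: 0 out, 0.014 right home (fires). Its spring takes about 1 N to start and 0.5 N more for each mm, so half way (7 mm) is about 4.5 N.
- stand: Grey sloping drilling stand fixed to the bench, base 130 x 104 mm, about 65 mm high at its back; origin at the centre of its underside, x (roughly away from the robot) toward the high end, z up. Place and yaw vary.
- bracket: Aluminium plate, 96 x 80 x 6 mm, on the stand's slope, 20 degrees from level, facing up and toward the robot. Three corners have 9 mm holes; a 3 mm high screw head is in the middle (x 32, y -24 mm); the corner low and left (seen from the robot) has a scribed cross in a 12 mm scribed circle. Origin: that cross, on the upper face; z square to the face, outward; x up the slope, y to the left.
- lock_ring: Steel lock ring, 44 mm diameter, 19 mm high, loose on the bench between vice and stand; leave it. Origin: underside centre.
- axle_cone: Steel axle cone, 39 mm diameter, 22 mm high, loose on the bench; leave it. Origin: underside centre.
- fixed_cog: Toothed sprocket, 69 mm diameter, 15 mm high, loose on the bench; leave it. Origin: underside centre.
Things that resemble listed ones, but are neither listed nor needed, are in the scene too. There is more than one size of the punch; the job needs the larger.

How it is judged:
By the outcome, as a careful person would: the job done as asked, in the order asked, and still so for the second after the job is handed in, while the arm keeps its last pose, push and grip.
It also fails if it takes over 56 s, if anything falls off the work surface, if the arm or the gripper's body presses on something with over 40 N, if the wrist force passes 120 N, or if a joint passes its speed limit or range.

## Robot

A 6-joint arm with a two-finger parallel gripper is mounted at the origin on a cart in front of the work surface, level with it; the furniture and walls round the work are solid. World frame = base frame: x ahead of the robot, y to its left, z up, the work surface at z = 0. Lengths are in mm, angles in rad, forces in N, time in s.
With the tool pointing down it reaches from about 275 to 1000 mm from the base axis. Payload 8.4 kg.
Tool frame: the origin (TCP) lies between the finger pads; the fingertips stand 22 mm ahead of it and the grasp point (between the pads) lies 3 mm ahead of it (r.nose_length is the z of the fingertips in the tool frame, in mm); z points along the fingers, y is the line along which they close (so a half turn about z gives the same grasp; the last joint's range is limited). The gripper opens to 85 mm and grips with 20 to 120 N. Pads are 22 mm wide; open, the fingers measure 114 mm over their backs; the gripper's body (76 mm by 85 mm) begins 54 mm behind the grasp point. The pads swing forward as they close: fully open they stand 13 mm farther back than shut.
Start: joints at [-1.182, 0.353, 1.633, -0, 1.155, -0.002], TCP at [238.079, -577.881, 253.281] pointing down, gripper open.
Joint ranges: [-2.63, 2.63], [-0.92, 2.1], [0.06, 2.66], [-1.3, 4.44], [0, 2.69], [-3.02, 3.02]. Speed limits (rad/s): [2.22, 2.22, 2.79, 3.14, 3.14, 3.14].

## Interface

Orientations are given as [roll, pitch, yaw] about the fixed x, y, z axes, in that order (R = Rz(yaw) Ry(pitch) Rx(roll)).
In Python, from rig import r, cams gives the robot as it stands.
- The arm moves only by the shell command python3 -m handwheel FILE [FORCE], which reads ROWS from the file FILE. ROWS is one flat JSON list of numbers that holds 1 to 5 rows one after another, with no inner brackets; each row has 7 numbers: a rotation vector rx, ry, rz in normalised numbers (1 is 2 rad), then dx, dy, dz in shares of 60 cm (1.0 is 60 cm), then the opening from 0.0 (shut) to 1.0 (fully open); each row shifts and turns the commanded pose from where the row before left it, along the tool's axes as they then stand; what a row does not reach is not made up. A row lasts 1/12 s, in which the tool goes at most 41.7 mm and 0.125 rad, less where a joint would pass 70% of its speed; a pose out of reach is approached as far as the arm can. The fingers move at their own pace and stop on an object; FORCE is the grip in N (left out, the last holds). Time passes only in rows, so rows that do not move let the fingers close. It prints the time, the measured TCP pose, the force, the opening and the grip force at its end. No shift or turn number may pass 1 either way. Input that does not fit is refused with a message, and nothing moves.
- r.sense(): the state, without advancing time (a new reading comes with each control period).
- cams.grab_frame(name): name is "scene" or "top" or "wrist"; returns the picture (400x640x3 uint8, red, green, blue); there is no depth.
- cams.camera_params(name): a dict with "fx", "fy", "cx", "cy" (pixels), "rvec" (rotation vector, rad) and "tvec" (3), from world to camera coordinates, as OpenCV has them. Camera axes: x right, y down, z forward; pixel columns grow to the right and rows downward; lengths in mm; the calibration is good to about 2 mm. A picture is of the moment at which its call begins: read the wrist's pose just before it. camera_params takes no time and is no camera call; for the wrist camera it gives the pose at the moment of the call.
- r.sign_off(): hands the job in; it is judged then, once.
The state is a dict: "clock": time; "qpos": joint angles; "qvel": joint speeds; "joint_efforts": joint torques, N m; "eef_pos": TCP position; "tcp_rot": TCP orientation; "contact_force": force on the tool from outside, world axes, zero at the start; "wrist_torque": the same for the moment, N m; "opening": opening from 0.0 (shut) to 1.0 (fully open); "grasp_force": force on a finger pad.
Only numpy, scipy, OpenCV 4.12 (cv2) and the standard library are available. Lean on these libraries where they do the work, as an engineer would, in place of code of your own. Each camera call takes 0.05 s, during which the arm holds its last target. There are 200 camera calls.

## Working session

There is one attempt and no reset: what is moved stays moved. The work goes in short steps, Python scripts to look and compute and a shell command to move; the robot and the scene stay as the last step left them, time stands still between calls to the robot, and variables do not carry over. Pictures are saved under pics/ and viewed, at most 10 in all, crops included, and the job is handed in when it is done.

```bash
mkdir -p pics; ls; python3 - <<'E'
from rig import r,cams
import cv2
for n in ("scene","top"):
    cv2.imwrite(f"pics/{n}0.png",cams.grab_frame(n)[:,:,::-1])
    print(n,cams.camera_params(n))
print(r.sense(), r.nose_length)
print(cams.camera_params("wrist"))
E
```

```text
pics
scene {'fx': 412.36635222298514, 'fy': 412.36635222298514, 'cx': 320.02818726961067, 'cy': 196.92458417035797, 'rvec': array([ 2.38614258, -0.50425263,  0.2124601 ]), 'tvec': array([-581.64716873,  219.28365693,  856.96086846])}
top {'fx': 406.7003231585664, 'fy': 406.7003231585664, 'cx': 312.78826967317974, 'cy': 197.2597622791585, 'rvec': array([ 2.11230429, -2.07367351,  0.2589438 ]), 'tvec': array([-51.24105293, 641.32708222, 984.38197008])}
{'clock': 0.1, 'qpos': array([-1.18241285e+00,  3.53570462e-01,  1.63406146e+00, -1.18794125e-05,
        1.15522498e+00, -2.38258935e-03]), 'qvel': array([-0.00065271,  0.00077626, -0.00274503,  0.00064511,  0.00156005,
        0.0002915 ]), 'joint_efforts': array([ 1.95599347e-05, -6.06353474e+01, -3.42821145e+01,  8.82933568e-05,
        4.00182485e-03, -3.65136896e-05]), 'eef_pos': array([ 237.91260336, -577.50489981,  252.64128454]), 'tcp_rot': array([-3.14032838e+00,  7.85002032e-06,  3.90770874e-01]), 'contact_force': array([-0.23341802,  0.48499275,  0.46018141]), 'wrist_torque': array([0.03055597, 0.02252253, 0.00276335]), 'grasp_force': 0.0, 'opening': 1.0020170663336738} 22.0
{'fx': 305.2566823910512, 'fy': 305.2566823910512, 'cx': 320.54339871772896, 'cy': 200.77206541978907, 'rvec': array([-2.39721699,  1.60597817,  0.24279597]), 'tvec': array([-623.43257596,  -38.97071224,  379.69731987])}
```

View pics/scene0.png

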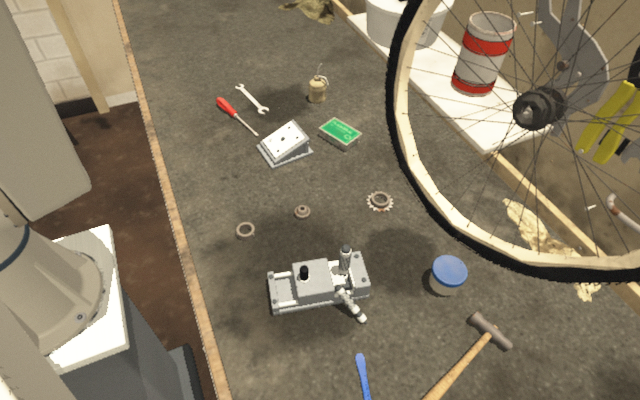

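View pics/top0.png

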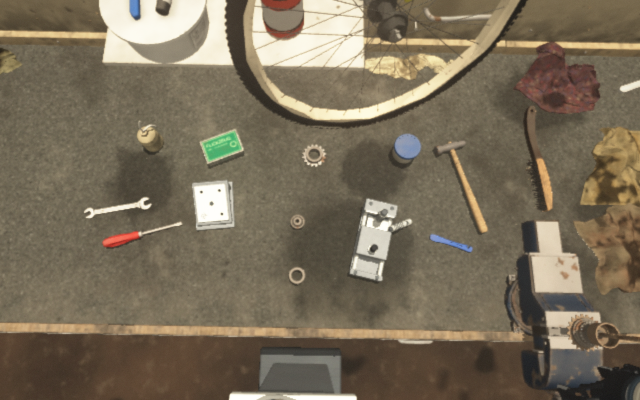

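The scene shows the vice (scene 318,283; top 375,240), its black knob (scene 304,272; top 373,248), the standing punch (scene 346,257; top ~383,210), and the stand with its plate (scene 285,143; top 213,204). A second, smaller punch-like thing lies at scene 352,305 / top 400,226. I'll take close crops next.

```bash
python3 - <<'E'
import cv2,numpy as np
s=cv2.imread("pics/scene0.png");t=cv2.imread("pics/top0.png")
def c(i,x,y,w,h,W,H): return cv2.resize(i[y:y+h,x:x+w],(W,H),interpolation=cv2.INTER_CUBIC)
a=c(s,260,235,120,90,400,300);b=c(s,250,115,80,60,400,300)
d=c(t,340,190,80,96,250,300);e=c(t,185,170,60,72,250,300);f=c(t,280,200,60,90,200,300)
cv2.imwrite("pics/crop0.png",np.vstack([np.hstack([a,b]),np.hstack([d,e,f,np.zeros((300,100,3),np.uint8)])]))
E
```

```text
(no output)
```

View pics/crop0.png

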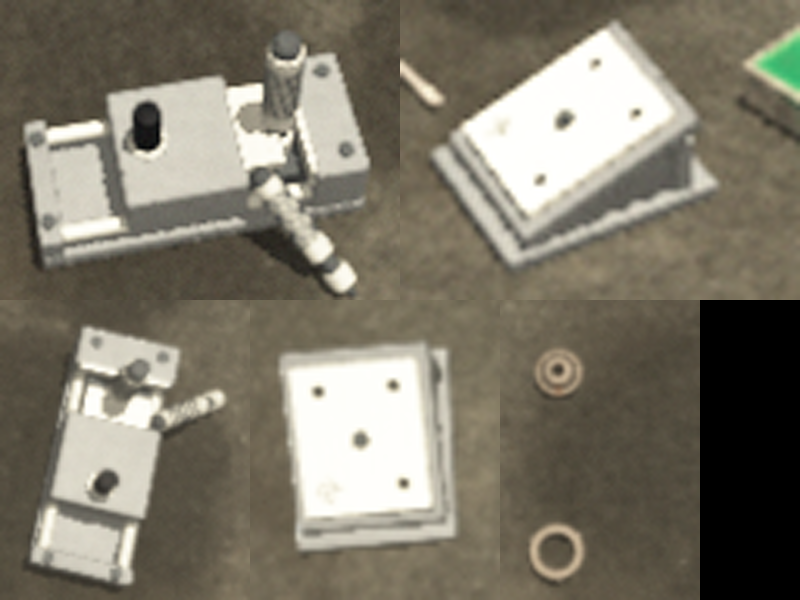

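The crops show the standing punch upright in the vice notch, cap at scene (346,248) / top (384.5,212). The smaller lookalike leans beside the vice and is not wanted. The faint scribed cross is in the plate's low-left corner, scene (270,140) / top (204,216). Next I triangulate.

```bash
cat > h.py <<'E'
import numpy as np,cv2
from scipy.spatial.transform import Rotation as R
def P(p): 
    K=np.array([[p['fx'],0,p['cx']],[0,p['fy'],p['cy']],[0,0,1]]);Rm=cv2.Rodrigues(p['rvec'])[0]
    return K@np.c_[Rm,p['tvec']]
def tri(pa,a,pb,b):
    X=cv2.triangulatePoints(P(pa),P(pb),np.float64(a).reshape(2,1),np.float64(b).reshape(2,1));return (X[:3]/X[3]).ravel()
def proj(p,X): 
    v=P(p)@np.r_[X,1];return v[:2]/v[2]
def onz(p,a,z):
    M=P(p);H=np.c_[M[:,0],M[:,1],M[:,2]*z+M[:,3]];v=np.linalg.solve(H,[a[0],a[1],1]);return np.r_[v[:2]/v[2],z]
def state(r):
    s=r.sense();return s,s['eef_pos'],R.from_euler('xyz',s['tcp_rot'])
E
python3 - <<'E'
from rig import r,cams
from h import *
np.set_printoptions(precision=1,suppress=True)
s=cams.camera_params("scene");t=cams.camera_params("top")
S=lambda x,y:(260+x/3.333,235+y/3.333);T=lambda x,y:(340+x/3.125,190+(y-300)/3.125)
B=lambda x,y:(250+(x-400)/5,115+y/5);C=lambda x,y:(185+(x-250)/4.167,170+(y-300)/4.167)
L={'knob':(S(147,108),T(107,479)),'cap':(S(287,40),T(139,369)),
'base_nl':(S(35,128),T(40,560)),'vfl':(S(322,70),T(97,342)),'vfr':(S(347,148),T(164,357)),'lean':(S(342,275),T(217,398)),'leantop':(S(262,178),T(160,422)),
'cross':(B(502,125),C(329,490)),'h64_0':(B(595,63),C(318,392)),'h64_-48':(B(635,112),C(393,385)),'h0_-48':(B(540,180),C(404,483)),'scr':(B(564,120),C(361,440))}
for k,(a,b) in L.items():
    X=tri(s,a,t,b);print(k,X,'err',np.r_[proj(s,X)-a,proj(t,X)-b])
E
```

```text
knob [ 513.  -195.4   94.3] err [-0.3  0.1  0.  -0.3]
cap [ 592.7 -214.2  144.2] err [-0.3  0.1  0.1 -0.3]
base_nl [ 453.7 -147.5   36.1] err [-1.1  0.3  0.1 -1. ]
vfl [ 633.8 -194.5   59.1] err [-0.3  0.1  0.1 -0.3]
vfr [ 621.5 -250.9   60.1] err [-0.3  0.1  0.  -0.2]
lean [ 594.9 -305.3   14.4] err [ 0.1 -0.  -0.   0.1]
leantop [ 566.3 -246.6   56.4] err [-0.2  0.1  0.  -0.2]
cross [598.  252.3  35.2] err [-0.5  0.1  0.1 -0.5]
h64_0 [657.6 259.3  55. ] err [-0.3  0.1  0.1 -0.3]
h64_-48 [662.6 211.3  55.7] err [-0.2  0.1  0.  -0.2]
h0_-48 [603.4 205.   32.3] err [-0.2  0.1  0.  -0.3]
scr [628.4 231.7  45.3] err [-0.2  0.1  0.  -0.2]
```

Careful with the scale: shifts go in shares of 60 cm and turns go in shares of 2 rad. That gives: 0.1227 rad is 0.0614.

```bash
echo '[0, 0, 0.0614, 0, 0, 0, 1, 0, 0, 0.0614, 0, 0, 0, 1, 0, 0, 0.0614, 0, 0, 0, 1, 0, 0, 0.0614, 0, 0, 0, 1, 0, 0, 0.0614, 0, 0, 0, 1]' > rows.txt && python3 -m handwheel rows.txt 40
echo '[0, 0, 0, 0.0255, -0.0602, 0.007, 1, 0, 0, 0, 0.0255, -0.0602, 0.007, 1, 0, 0, 0, 0.0255, -0.0602, 0.007, 1, 0, 0, 0, 0.0255, -0.0602, 0.007, 1, 0, 0, 0, 0.0255, -0.0602, 0.007, 1]' > rows.txt && python3 -m handwheel rows.txt
echo '[0, 0, 0, 0.0255, -0.0602, 0.007, 1, 0, 0, 0, 0.0255, -0.0602, 0.007, 1, 0, 0, 0, 0.0255, -0.0602, 0.007, 1, 0, 0, 0, 0.0255, -0.0602, 0.007, 1, 0, 0, 0, 0, 0, 0, 1]' > rows.txt && python3 -m handwheel rows.txt
```

```text
clock: 0.52
eef_pos: [238.0, -577.6, 252.8]
tcp_rot: [-3.141, 0.001, -0.229]
contact_force: [0.2, 0.6, 0.1]
opening: 0.999
grasp_force: 0.0
clock: 0.93
eef_pos: [353.0, -417.0, 231.8]
tcp_rot: [-3.141, 0.0, -0.223]
contact_force: [1.0, -1.1, 0.1]
opening: 0.998
grasp_force: 0.0
clock: 1.35
eef_pos: [446.7, -286.3, 214.6]
tcp_rot: [-3.139, 0.001, -0.219]
contact_force: [-0.3, 0.2, -0.3]
opening: 1.0
grasp_force: 0.0
```

```bash
python3 - <<'E'
from rig import r,cams
import cv2
from h import *
np.set_printoptions(precision=1,suppress=True)
p=cams.camera_params("wrist");im=cams.grab_frame("wrist")
cv2.imwrite("pics/w1.png",im[:,:,::-1]);np.save("w1.npy",p)
C=-cv2.Rodrigues(p['rvec'])[0].T@p['tvec'];print(C,r.sense()['eef_pos'])
for X in ([513,-195.4,94],[592.7,-214.2,146],[566,-247,56]):print(proj(p,X))
E
```

```text
[ 518.3 -302.9  335.3] [ 445.4 -288.5  214.8]
[189.2 145.1]
[132.1   4.1]
[244.5  64.2]
```

View pics/w1.png

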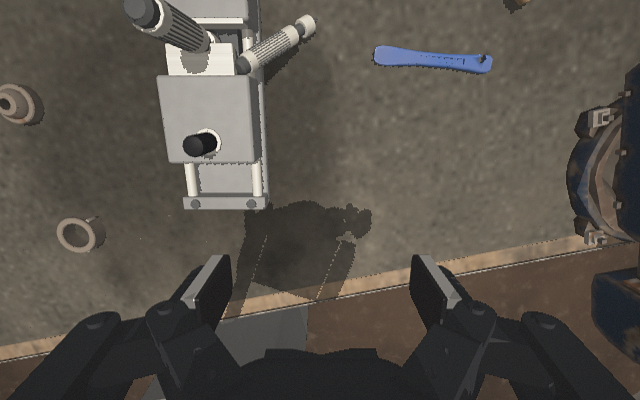

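The wrist view shows the knob top at (194,147) and the cap at (141,10), a few mm off the prediction, with the leaning small punch at (280,40). I'll move closer and measure again.

To row units: -26 mm is -0.0433, 16 mm is 0.0267.

```bash
echo '[0, 0, 0, 0.0187, -0.0433, 0.0267, 1, 0, 0, 0, 0.0187, -0.0433, 0.0267, 1, 0, 0, 0, 0.0187, -0.0433, 0.0267, 1, 0, 0, 0, 0.0187, -0.0433, 0.0267, 1, 0, 0, 0, 0, 0, 0, 1]' > rows.txt && python3 -m handwheel rows.txt
python3 - <<'E'
from rig import r,cams
import cv2
from h import *
np.set_printoptions(precision=1,suppress=True)
p=cams.camera_params("wrist");im=cams.grab_frame("wrist")
cv2.imwrite("pics/w2.png",im[:,:,::-1]);np.save("w2.npy",p)
print(r.sense()['eef_pos'])
for X in ([513,-195.4,94],[592.7,-214.2,146],[566,-247,56]):print(proj(p,X))
E
```

```text
clock: 1.82
eef_pos: [511.2, -197.3, 148.7]
tcp_rot: [-3.14, 0.003, -0.221]
contact_force: [-0.5, 1.0, -0.5]
opening: 1.001
grasp_force: 0.0
[ 510.5 -198.7  149.8]
[316.9 228.6]
[316.3  79.8]
[374.5 120.5]
```

View pics/w2.png

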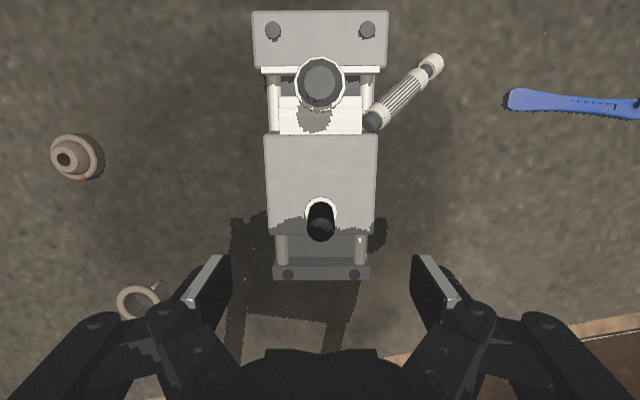

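The close view shows the knob top at (321,230) and the cap at (320,82), both on the tool's centre line, so yaw and lateral position are good. Next: descend, pinch, pull 40 mm.

To row units: 31 mm is 0.0517, 0.5 mm is 0.0008.

```bash
echo '[0, 0, 0, 0.0008, 0, 0.0517, 1, 0, 0, 0, 0.0008, 0, 0.0517, 1, 0, 0, 0, 0, 0, 0, 0.1, 0, 0, 0, 0, 0, 0, 0.1, 0, 0, 0, 0, 0, 0, 0.1]' > rows.txt && python3 -m handwheel rows.txt 50
echo '[0, 0, 0, 0, 0, 0, 0.1, 0, 0, 0, 0, 0, 0, 0.1, 0, 0, 0, 0, 0, 0, 0.1, 0, 0, 0, 0, 0, 0, 0.1, 0, 0, 0, 0, 0, 0, 0.1]' > rows.txt && python3 -m handwheel rows.txt
```

```text
clock: 2.28
eef_pos: [512.0, -201.2, 90.8]
tcp_rot: [3.141, -0.001, -0.224]
contact_force: [0.1, 0.5, 0.2]
opening: 0.606
grasp_force: 0.0
clock: 2.7
eef_pos: [513.3, -197.9, 91.6]
tcp_rot: [-3.138, -0.002, -0.224]
contact_force: [2.9, 18.6, 11.8]
opening: 0.19
grasp_force: 48.6
```

To row units: -9 mm is -0.015, -8 mm is -0.0133.

```bash
echo '[0, 0, 0, -0.0067, 0.0008, -0.0017, 0.1, 0, 0, 0, -0.015, 0, -0.0017, 0.1, 0, 0, 0, -0.015, 0, 0, 0.1, 0, 0, 0, -0.015, 0, 0, 0.1, 0, 0, 0, -0.0133, 0, 0, 0.1]' > rows.txt && python3 -m handwheel rows.txt
echo '[0, 0, 0, -0.0033, 0, 0, 0.1, 0, 0, 0, 0, 0, 0, 0.1, 0, 0, 0, 0, 0, 0, 0.1]' > rows.txt && python3 -m handwheel rows.txt
```

```text
clock: 3.12
eef_pos: [474.4, -189.3, 91.7]
tcp_rot: [-3.138, -0.001, -0.224]
contact_force: [10.2, 18.9, -11.3]
opening: 0.19
grasp_force: 50.1
clock: 3.37
eef_pos: [471.3, -188.7, 91.7]
tcp_rot: [-3.137, 0.001, -0.224]
contact_force: [4.1, 18.5, -3.9]
opening: 0.188
grasp_force: 50.7
```

To row units: -25 mm is -0.0417, -10 mm is -0.0167.

```bash
echo '[0, 0, 0, 0, 0, 0, 1, 0, 0, 0, 0, 0, 0, 1, 0, 0, 0, 0, 0, 0, 1, 0, 0, 0, 0, 0, -0.0167, 1, 0, 0, 0, 0, 0, -0.0417, 1]' > rows.txt && python3 -m handwheel rows.txt
echo '[0, 0, 0, 0, 0, -0.0667, 1, 0, 0, 0, 0, 0, -0.0583, 1, 0, 0, 0, 0.0333, 0, 0, 1, 0, 0, 0, 0.0333, 0, 0, 1, 0, 0, 0, 0, 0, 0, 1]' > rows.txt && python3 -m handwheel rows.txt
python3 - <<'E'
from rig import r,cams
import cv2
from h import *
np.set_printoptions(precision=1,suppress=True)
s=r.sense();print(s['eef_pos'],s['tcp_rot'])
p=cams.camera_params("wrist");im=cams.grab_frame("wrist")
cv2.imwrite("pics/w3.png",im[:,:,::-1]);np.save("w3.npy",p)
for X in ([472,-187,94],[591.5,-216,146]):print(proj(p,X))
E
```

```text
clock: 3.78
eef_pos: [470.0, -191.2, 125.4]
tcp_rot: [-3.141, 0.004, -0.223]
contact_force: [0.0, 0.2, -0.3]
opening: 0.886
grasp_force: 0.0
clock: 4.2
eef_pos: [514.4, -201.8, 204.2]
tcp_rot: [3.141, -0.006, -0.223]
contact_force: [0.4, -0.6, -0.4]
opening: 0.998
grasp_force: 0.0
[ 514.4 -201.8  204.2] [ 3.1 -0.  -0.2]
[314.3 255.5]
[314.4  98.5]
```

View pics/w3.png

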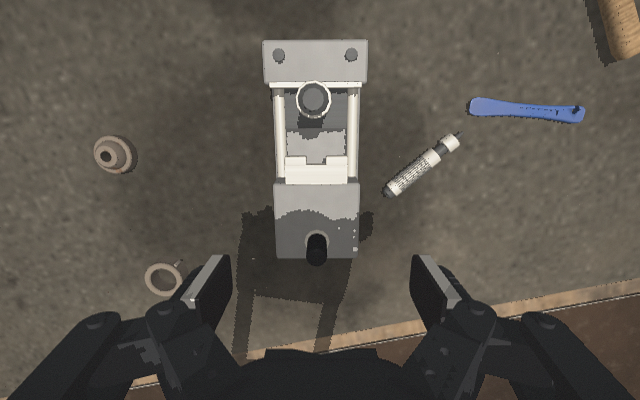

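The jaw is open about 40 mm (knob at 317,245), and the cap at (314,99) matches the estimate. Now I go over the punch.

To row units: 26 mm is 0.0433, -1.2 mm is -0.002.

```bash
echo '[0, 0, 0, 0.0433, -0.002, 0, 1, 0, 0, 0, 0.0433, -0.002, 0, 1, 0, 0, 0, 0.0433, -0.0018, 0, 1, 0, 0, 0, 0, 0, 0, 1, 0, 0, 0, 0, 0, 0, 1]' > rows.txt && python3 -m handwheel rows.txt
python3 - <<'E'
from rig import r,cams
from h import *
for i in range(4):
    s=r.sense();print(s['eef_pos'],s['tcp_rot']);cams.grab_frame("wrist")
E
```

```text
clock: 4.67
eef_pos: [587.4, -214.2, 201.3]
tcp_rot: [-3.142, 0.001, -0.223]
contact_force: [-0.9, 0.6, -0.0]
opening: 1.002
grasp_force: 0.0
[ 587.37568689 -214.20227825  201.26820766] [-3.14156014e+00  1.05185684e-03 -2.22567202e-01]
[ 586.39969628 -213.99914945  201.13978959] [-3.14147356e+00  1.91760055e-03 -2.22708195e-01]
[ 586.06506203 -213.93115428  201.20386641] [-3.14150485e+00  1.89070911e-03 -2.22799810e-01]
[ 586.04873102 -213.91958495  201.30445474] [-3.14148809e+00  1.63965346e-03 -2.22843255e-01]
```

To row units: 30 mm is 0.05, 5.5 mm is 0.0092.

```bash
echo '[0, 0, 0, 0.0092, 0.0008, 0.025, 1, 0, 0, 0, 0, 0, 0.05, 1, 0, 0, 0, 0, 0, 0.05, 1, 0, 0, 0, 0, 0, 0.0233, 1, 0, 0, 0, 0, 0, 0, 1]' > rows.txt && python3 -m handwheel rows.txt
echo '[0, 0, 0, 0, 0, 0, 0.15, 0, 0, 0, 0, 0, 0, 0.15, 0, 0, 0, 0, 0, 0, 0.15, 0, 0, 0, 0, 0, 0, 0.15, 0, 0, 0, 0, 0, 0, 0.15]' > rows.txt && python3 -m handwheel rows.txt 60
echo '[0, 0, 0, 0, 0, 0, 0.15, 0, 0, 0, 0, 0, 0, 0.15, 0, 0, 0, 0, 0, 0, 0.15]' > rows.txt && python3 -m handwheel rows.txt
```

```text
clock: 5.28
eef_pos: [589.9, -214.9, 108.1]
tcp_rot: [-3.141, 0.007, -0.223]
contact_force: [-1.1, -0.3, -0.3]
opening: 1.003
grasp_force: 0.0
clock: 5.7
eef_pos: [593.4, -216.1, 113.6]
tcp_rot: [3.141, -0.002, -0.223]
contact_force: [-0.5, -0.7, -0.2]
opening: 0.303
grasp_force: 0.0
clock: 5.95
eef_pos: [593.4, -216.0, 113.6]
tcp_rot: [3.142, -0.002, -0.223]
contact_force: [-0.6, 1.5, 7.2]
opening: 0.246
grasp_force: 58.3
```

To row units: -30 mm is -0.05, -25 mm is -0.0417.

```bash
echo '[0, 0, 0, 0, 0, -0.0133, 0.15, 0, 0, 0, 0, 0, -0.025, 0.15, 0, 0, 0, 0, 0, -0.0417, 0.15, 0, 0, 0, 0, 0, -0.05, 0.15, 0, 0, 0, 0, 0, -0.05, 0.15]' > rows.txt && python3 -m handwheel rows.txt
echo '[0, 0, 0, 0, 0, 0, 0.15, 0, 0, 0, 0, 0, 0, 0.15]' > rows.txt && python3 -m handwheel rows.txt
python3 - <<'E'
from rig import r,cams
import cv2
from h import *
np.set_printoptions(precision=2,suppress=True)
s=r.sense();print(s['eef_pos'],s['contact_force'])
ps,pt=cams.camera_params("scene"),cams.camera_params("top")
a=cams.grab_frame("scene")[:,:,::-1];b=cams.grab_frame("top")[:,:,::-1]
u=proj(ps,s['eef_pos']).astype(int);v=proj(pt,s['eef_pos']).astype(int);print(u,v)
c=lambda i,q,sz,W:cv2.resize(i[max(q[1]-sz//2,0):q[1]+sz//2,q[0]-sz//2:q[0]+sz//2],(W,W),interpolation=cv2.INTER_CUBIC)
t=c(a,u,140,400);
cv2.imwrite("pics/lift.png",np.hstack([t,cv2.resize(a[115:175,250:330],(400,400),interpolation=cv2.INTER_CUBIC)]))
E
```

```text
clock: 6.37
eef_pos: [592.1, -215.7, 221.4]
tcp_rot: [-3.141, 0.002, -0.223]
contact_force: [0.5, -0.9, -1.5]
opening: 0.242
grasp_force: 58.6
clock: 6.53
eef_pos: [593.7, -216.3, 222.8]
tcp_rot: [3.141, -0.004, -0.223]
contact_force: [-0.2, 0.2, -1.7]
opening: 0.242
grasp_force: 58.6
[ 593.71 -216.27  222.84] [-0.18  0.17 -1.68]
[349 222] [391 204]
```

View pics/lift.png

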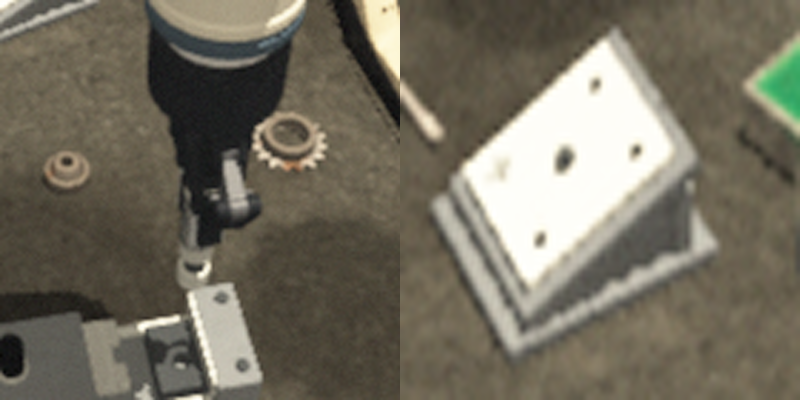

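The punch is clear of the vice and held straight (scene crop tip at about 193,275). The plate's cross is visible at crop (500,165). Next I work out the plate frame and the move.

```bash
cat > goal.py <<'E'
from h import *
import sys
np.set_printoptions(precision=4,suppress=True)
W=np.array([[598,252.3,35.2],[657.6,259.3,55],[662.6,211.3,55.7],[603.4,205,32.3],[628.4,231.7,45.3]])
L=np.array([[0,0,0],[64,0,0],[64,-48,0],[0,-48,0],[32,-24,0]])
rot,rs=R.align_vectors(W-W.mean(0),L-L.mean(0))
yaw=rot.as_euler('ZYX')[0]
B=R.from_euler('ZYX',[yaw,-np.deg2rad(20),0])
G=B*R.from_euler('x',np.pi)
E
python3 - <<'E'
from goal import *
from rig import r
print(rot.as_euler('ZYX',degrees=True),rs,B.as_matrix()[:,2],(W-B.apply(L)).mean(0), (W-B.apply(L)))
s,p,T=state(r)
X=(W-B.apply(L)).mean(0);n=B.as_matrix()[:,2]
g=X+n*(97.6+60);print(g,T.inv().apply(g-p),(T.inv()*G).as_rotvec())
E
```

```text
[  6.1585 -19.8642   1.26  ] 2.733910135263975 [-0.34   -0.0367  0.9397] [597.5287 252.5556  33.7554] [[598.     252.3     35.2   ]
 [597.8067 252.8482  33.1107]
 [597.6574 252.5712  33.8107]
 [598.2506 252.723   32.3   ]
 [595.9287 252.3356  34.3554]]
[543.9374 246.773  181.8509] [-149.1465 -440.3997   38.2666] [ 0.0574  0.3469 -0.3269]
```

To row units: -37 mm is -0.0617, -18 mm is -0.03.

```bash
echo '[0, 0, 0, -0.01, -0.03, 0, 0.15, 0, 0, 0, -0.0208, -0.0617, 0.005, 0.15, 0, 0, 0, -0.0208, -0.0617, 0.005, 0.15, 0, 0, 0, -0.0208, -0.0617, 0.005, 0.15, 0, 0, 0, -0.0208, -0.0617, 0.005, 0.15]' > rows.txt && python3 -m handwheel rows.txt
echo '[0, 0, 0, -0.0208, -0.0617, 0.005, 0.15, 0, 0, 0, -0.0208, -0.0617, 0.005, 0.15, 0, 0, 0, -0.0208, -0.0617, 0.005, 0.15, 0, 0, 0, -0.0208, -0.0617, 0.005, 0.15, 0, 0, 0, -0.0208, -0.0617, 0.005, 0.15]' > rows.txt && python3 -m handwheel rows.txt
echo '[0, 0, 0, -0.0208, -0.0617, 0.005, 0.15, 0, 0, 0, -0.0208, -0.0617, 0.005, 0.15, 0, 0, 0, -0.01, -0.03, 0.005, 0.15, 0, 0, 0, 0, 0, 0, 0.15, 0, 0, 0, 0, 0, 0, 0.15]' > rows.txt && python3 -m handwheel rows.txt
echo '[0.0072, 0.0434, -0.0409, 0, 0, 0, 0.15, 0.0072, 0.0434, -0.0409, 0, 0, 0, 0.15, 0.0072, 0.0434, -0.0409, 0, 0, 0, 0.15, 0.0072, 0.0434, -0.0409, 0, 0, 0, 0.15, 0, 0, 0, 0, 0, 0, 0.15]' > rows.txt && python3 -m handwheel rows.txt
echo '[0, 0, 0, 0, 0, 0, 0.15, 0, 0, 0, 0, 0, 0, 0.15]' > rows.txt && python3 -m handwheel rows.txt
python3 - <<'E'
from goal import *
from rig import r,cams
s,p,T=state(r)
X=np.array([597.5,252.6,33.8]);n=B.as_matrix()[:,2]
g=X+n*(97.6+60);print(g,T.inv().apply(g-p),(T.inv()*G).as_rotvec())
c=cams.camera_params("wrist");im=cams.grab_frame("wrist")[:,:,::-1]
np.save("w4.npy",c)
tip=p+T.apply([0,0,97.6]);print(proj(c,X),proj(c,tip),[proj(c,X+B.apply(l)) for l in L])
cv2.imwrite("pics/w4.png",im)
E
```

```text
clock: 7.05
eef_pos: [573.3, -40.1, 206.7]
tcp_rot: [3.141, 0.003, -0.223]
contact_force: [1.2, -0.0, -1.5]
opening: 0.244
grasp_force: 58.8
clock: 7.47
eef_pos: [553.2, 154.2, 191.8]
tcp_rot: [3.14, 0.002, -0.223]
contact_force: [0.6, 0.2, -1.8]
opening: 0.244
grasp_force: 58.8
clock: 7.88
eef_pos: [543.5, 249.7, 182.7]
tcp_rot: [3.139, 0.003, -0.22]
contact_force: [-0.3, -0.2, -0.7]
opening: 0.237
grasp_force: 58.9
clock: 8.3
eef_pos: [541.6, 246.6, 182.5]
tcp_rot: [3.138, -0.349, 0.112]
contact_force: [-1.0, -0.9, -1.2]
opening: 0.242
grasp_force: 58.8
clock: 8.47
eef_pos: [545.4, 248.5, 184.6]
tcp_rot: [-3.141, -0.348, 0.104]
contact_force: [0.1, 0.2, -1.9]
opening: 0.242
grasp_force: 58.8
[543.9087 246.8174 181.8956] [-2.5009  1.5533  2.0065] [ 0.0011  0.0012 -0.0034]
[322.3997 190.4778] [321.0188 208.9348] [array([322.3997, 190.4778]), array([322.2151, 121.1102]), array([376.1004, 120.8658]), array([372.7925, 190.256 ]), array([348.3495, 156.8392])]
```

View pics/w4.png

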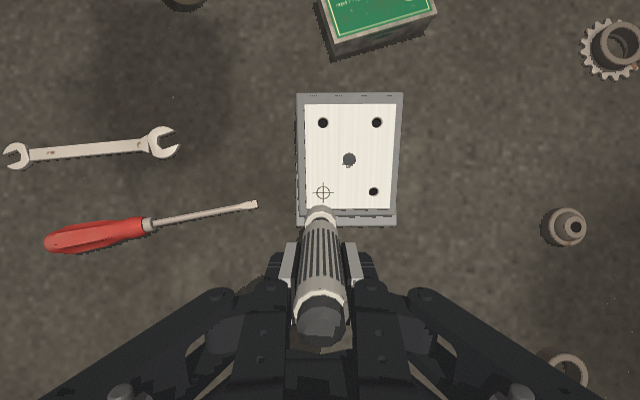

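The wrist view shows the cross at (322.5,192), 1.5 px from prediction, with the holes and screw consistent. The punch nose is at about (321,210). I'll advance to about 18 mm hover and zoom in.

To row units: 15 mm is 0.025, 13 mm is 0.0217, -0.003 rad is -0.0015.

```bash
echo '[0, 0, -0.0015, -0.0033, 0.0017, 0.02, 0.15, 0, 0, 0, 0, 0, 0.025, 0.15, 0, 0, 0, 0, 0, 0.0217, 0.15, 0, 0, 0, 0, 0, 0, 0.15, 0, 0, 0, 0, 0, 0, 0.15]' > rows.txt && python3 -m handwheel rows.txt
echo '[0, 0, 0, 0, 0, 0, 0.15, 0, 0, 0, 0, 0, 0, 0.15, 0, 0, 0, 0, 0, 0, 0.15]' > rows.txt && python3 -m handwheel rows.txt
python3 - <<'E'
from goal import *
from rig import r,cams
s,p,T=state(r)
X=np.array([597.5,252.6,33.8]);n=B.as_matrix()[:,2]
g=X+n*(97.6);print(g,T.inv().apply(g-p),(T.inv()*G).as_rotvec())
c=cams.camera_params("wrist");im=cams.grab_frame("wrist")[:,:,::-1]
np.save("w5.npy",c)
tip=p+T.apply([0,0,97.6]);print(proj(c,X),proj(c,tip),[proj(c,X+B.apply(l)) for l in L])
z=cv2.resize(im[80:230,260:400],(560,600),interpolation=cv2.INTER_CUBIC)
cv2.imwrite("pics/w5.png",z)
E
```

```text
clock: 8.93
eef_pos: [556.9, 249.1, 145.3]
tcp_rot: [3.14, -0.348, 0.11]
contact_force: [0.1, -0.5, -1.0]
opening: 0.247
grasp_force: 58.8
clock: 9.18
eef_pos: [557.0, 249.7, 147.0]
tcp_rot: [3.141, -0.351, 0.11]
contact_force: [0.8, 0.2, -1.5]
opening: 0.242
grasp_force: 58.8
[564.3115 249.0189 125.514 ] [-0.5794  1.4249 22.628 ] [-0.0002 -0.0017  0.0027]
[322.7073 201.0602] [320.9953 208.9192] [array([322.7073, 201.0602]), array([323.0338, 121.2236]), array([385.6501, 121.3441]), array([380.6977, 201.1708]), array([352.9718, 162.7307])]
```

View pics/w5.png

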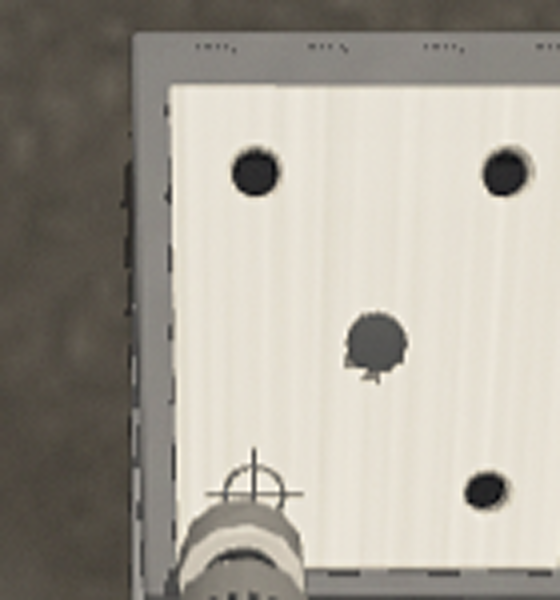

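Crop shows the cross at full-image pixel (323.5,203.5) and the collar's upper edge at (320.5,205.5), with holes about (+0.8,+1.4) px from prediction. Next: plate pose by PnP, and a check of the punch against the image.

```bash
python3 - <<'E'
from goal import *
from rig import r
s,p,T=state(r);c=np.load("w5.npy",allow_pickle=True).item()
K=np.array([[c['fx'],0,c['cx']],[0,c['fy'],c['cy']],[0,0,1]]);Rc=cv2.Rodrigues(c['rvec'])[0]
f=lambda x,y:(260+x/4,80+y/4)
pix=np.array([f(254,494),f(256,171),f(506,171),f(486,490)])
ok,rv,tv=cv2.solvePnP(L[:4].astype(float),pix,K,None)
O=Rc.T@(tv.ravel()-c['tvec']);RB=R.from_matrix(Rc.T@cv2.Rodrigues(rv)[0])
print('cross world',O,'err euler deg',RB.as_euler('ZYX',degrees=True))
# ray through cross pixel meets triangulated plate plane
d=Rc.T@np.linalg.solve(K,[323.5,203.5,1]);C=-Rc.T@c['tvec'];n=B.as_matrix()[:,2];X0=np.array([597.5,252.6,33.8])
X1=C+d*(n@(X0-C))/(n@d);print('ray',X1,B.inv().apply(X1-X0))
for X in (O,X1): print('tool delta',T.inv().apply(X-(p+T.apply([0,0,97.6]))))
for z in (14,30):
  a=np.linspace(0,2*np.pi,73);q=np.array([proj(c,p+T.apply([11*np.cos(t),11*np.sin(t),97.6-z])) for t in a]);print(z,q.min(0),q.max(0))
E
```

```text
cross world [595.4365 251.7049  36.8579] err euler deg [  6.1281 -19.9726   3.611 ]
ray [595.5949 251.7246  33.0764] [-2.1157 -0.666   0.    ]
tool delta [-1.6177  2.0904 18.9992]
tool delta [-2.7673  2.0851 22.6052]
14 [305.5991 200.5439] [336.4791 229.6409]
30 [304.4603 207.7267] [337.6766 238.7648]
```

```bash
python3 - <<'E'
from goal import *
from rig import r,cams
s,p,T=state(r);c=cams.camera_params("wrist");im=cams.grab_frame("wrist")
cv2.imwrite("pics/w6raw.png",im[:,:,::-1])
for z,rad in((14,11),(30,11),(44,11),(120,11),(120,9),(130,9)):
  for ox in (0,-2,-4):
    q=np.array([proj(c,p+T.apply([ox+rad*np.cos(t),rad*np.sin(t),97.6-z])) for t in np.linspace(0,6.283,73)]);print(z,rad,ox,q.min(0),q.max(0))
g=cv2.cvtColor(im,cv2.COLOR_RGB2GRAY)
print('col320',list(enumerate(g[196:352,320],196)))
E
```

```text
14 11 0 [305.598  200.4465] [336.4825 229.5505]
14 11 -2 [305.6409 203.1646] [336.4423 232.1122]
14 11 -4 [305.6836 205.8679] [336.4024 234.6603]
30 11 0 [304.4586 207.6229] [337.6801 238.6691]
30 11 -2 [304.5081 210.5283] [337.6334 241.3951]
30 11 -4 [304.5573 213.4166] [337.5871 244.1055]
44 11 0 [303.3102 214.873 ] [338.8872 247.8398]
44 11 -2 [303.3667 217.9644] [338.8336 250.7273]
44 11 -4 [303.4229 221.0364] [338.7802 253.5972]
120 11 0 [292.4562 284.23  ] [350.2969 333.519 ]
120 11 -2 [292.6025 288.9425] [350.1524 337.7368]
120 11 -4 [292.7473 293.6065] [350.0094 341.9136]
120 9 0 [297.7138 288.9425] [345.0381 329.2596]
120 9 -2 [297.8337 293.6065] [344.92  333.519]
120 9 -4 [297.9524 298.2228] [344.8032 337.7368]
130 9 0 [295.6554 305.6716] [347.226  348.7099]
130 9 -2 [295.7972 310.6684] [347.0854 353.2364]
130 9 -4 [295.9375 315.6094] [346.9464 357.7147]
col320 [(196, np.uint8(183)), (197, np.uint8(146)), (198, np.uint8(217)), (199, np.uint8(229)), (200, np.uint8(226)), (201, np.uint8(229)), (202, np.uint8(207)), (203, np.uint8(116)), (204, np.uint8(169)), (205, np.uint8(15
[... 2458 characters left out ...]
8(86)), (319, np.uint8(86)), (320, np.uint8(83)), (321, np.uint8(81)), (322, np.uint8(83)), (323, np.uint8(82)), (324, np.uint8(82)), (325, np.uint8(84)), (326, np.uint8(82)), (327, np.uint8(84)), (328, np.uint8(82)), (329, np.uint8(80)), (330, np.uint8(82)), (331, np.uint8(82)), (332, np.uint8(82)), (333, np.uint8(81)), (334, np.uint8(83)), (335, np.uint8(82)), (336, np.uint8(83)), (337, np.uint8(61)), (338, np.uint8(50)), (339, np.uint8(53)), (340, np.uint8(51)), (341, np.uint8(51)), (342, np.uint8(52)), (343, np.uint8(51)), (344, np.uint8(51)), (345, np.uint8(48)), (346, np.uint8(52)), (347, np.uint8(50)), (348, np.uint8(48)), (349, np.uint8(49)), (350, np.uint8(50)), (351, np.uint8(45))]
```

Matching edges along the punch axis puts it at tool x ≈ -2.3 mm with no tilt. So the remaining move is dx≈0, dy≈+2.3, and contact in 19–22.6 mm. I'll go most of the way.

To row units: 5 mm is 0.0083, 2 mm is 0.0033.

```bash
cat > st.py <<'E'
from goal import *
from rig import r,cams
F=[];Ps=[];E=[]
for i in range(4):
    s,p,T=state(r);F.append(T.inv().apply(s['contact_force']));Ps.append(p);E.append((T.inv()*G).as_rotvec());cams.grab_frame("top")
p=np.mean(Ps,0);print('F tool',np.mean(F,0),'pos',p,'std',np.std(Ps,0),'roterr',np.mean(E,0),s['clock'])
tip=p+T.apply([-2.3,-.3,97.6])
for z in (33,35,37):
    c=np.load("w5.npy",allow_pickle=True).item();Rc=cv2.Rodrigues(c['rvec'])[0];K=np.array([[c['fx'],0,c['cx']],[0,c['fy'],c['cy']],[0,0,1]])
    X=onz(c,(323.5,203.5),z);print('cross z',z,'delta tool',T.inv().apply(X-tip))
E
echo '[0, 0, 0, 0, 0.002, 0.0083, 0.15, 0, 0, 0, 0, 0.0018, 0.0083, 0.15, 0, 0, 0, 0, 0, 0.0033, 0.15, 0, 0, 0, 0, 0, 0, 0.15, 0, 0, 0, 0, 0, 0, 0.15]' > rows.txt && python3 -m handwheel rows.txt
echo '[0, 0, 0, 0, 0, 0, 0.15, 0, 0, 0, 0, 0, 0, 0.15, 0, 0, 0, 0, 0, 0, 0.15]' > rows.txt && python3 -m handwheel rows.txt; python3 st.py
```

```text
clock: 9.7
eef_pos: [560.9, 247.5, 134.5]
tcp_rot: [3.14, -0.349, 0.111]
contact_force: [0.1, 0.6, -1.6]
opening: 0.241
grasp_force: 58.8
clock: 9.95
eef_pos: [561.1, 247.7, 135.1]
tcp_rot: [3.14, -0.35, 0.111]
contact_force: [0.8, -0.1, -1.6]
opening: 0.238
grasp_force: 58.8
F tool [-0.5011  0.1597  1.3679] pos [561.0844 247.6734 135.0866] std [0.0142 0.0103 0.0157] roterr [ 0.0001 -0.0011  0.0031] 10.1
cross z 33 delta tool [-0.0755 -0.0428 10.2125]
cross z 35 delta tool [ 0.5275 -0.0603  8.3035]
cross z 37 delta tool [ 1.1306 -0.0778  6.3945]
```

To row units: 1.5 mm is 0.0025, 1 mm is 0.0017, 0.003 rad is 0.0015.

```bash
echo '[0, 0, 0.0015, 0.0007, 0, 0.0025, 0.15, 0, 0, 0, 0, 0, 0.0025, 0.15, 0, 0, 0, 0, 0, 0.0025, 0.15, 0, 0, 0, 0, 0, 0.0017, 0.15, 0, 0, 0, 0, 0, 0, 0.15]' > rows.txt && python3 -m handwheel rows.txt; python3 st.py
echo '[0, 0, 0, 0, 0, 0.0025, 0.15, 0, 0, 0, 0, 0, 0, 0.15, 0, 0, 0, 0, 0, 0, 0.15]' > rows.txt && python3 -m handwheel rows.txt; python3 st.py
```

```text
clock: 10.57
eef_pos: [563.2, 247.8, 129.6]
tcp_rot: [3.141, -0.35, 0.108]
contact_force: [1.0, 0.7, -1.2]
opening: 0.245
grasp_force: 58.8
F tool [-0.1317 -0.0973  0.8958] pos [563.2483 247.808  129.7252] std [0.0236 0.0275 0.1174] roterr [ 0.0003 -0.0006  0.0001] 10.7167
cross z 33 delta tool [-0.241  -0.1458  4.4341]
cross z 35 delta tool [ 0.3614 -0.1649  2.5249]
cross z 37 delta tool [ 0.9638 -0.1841  0.6158]
clock: 11.02
eef_pos: [563.8, 247.9, 128.4]
tcp_rot: [3.141, -0.35, 0.108]
contact_force: [0.2, 0.8, -1.9]
opening: 0.243
grasp_force: 58.8
F tool [-0.5342  0.0458  1.297 ] pos [563.8013 247.9101 128.4854] std [0.0189 0.0056 0.0284] roterr [ 0.0002 -0.0009  0.    ] 11.1667
cross z 33 delta tool [-0.3584 -0.0966  3.0768]
cross z 35 delta tool [ 0.2443 -0.1158  1.1677]
cross z 37 delta tool [ 0.847  -0.1351 -0.7413]
```

To row units: 1.2 mm is 0.002.

```bash
for k in 1; do echo '[0, 0, 0, 0, 0, 0.002, 0.15, 0, 0, 0, 0, 0, 0, 0.15, 0, 0, 0, 0, 0, 0, 0.15]' > rows.txt && python3 -m handwheel rows.txt >/dev/null; python3 st.py|head -1; echo '[0, 0, 0, 0, 0, 0.002, 0.15, 0, 0, 0, 0, 0, 0, 0.15, 0, 0, 0, 0, 0, 0, 0.15]' > rows.txt && python3 -m handwheel rows.txt >/dev/null; python3 st.py|head -1; echo '[0, 0, 0, 0, 0, 0.002, 0.15, 0, 0, 0, 0, 0, 0, 0.15, 0, 0, 0, 0, 0, 0, 0.15]' > rows.txt && python3 -m handwheel rows.txt >/dev/null; python3 st.py;done
```

```text
F tool [-0.4844  0.0787  1.1301] pos [564.2078 247.9484 127.3544] std [0.0219 0.0265 0.0414] roterr [ 0.0002 -0.0008  0.    ] 11.6167
F tool [-0.4126 -0.2257  0.5449] pos [564.7092 248.0393 126.3319] std [0.0074 0.0078 0.0251] roterr [ 0.0001 -0.0011 -0.    ] 12.0667
F tool [-0.5236 -0.0093 -0.8814] pos [565.0911 248.0828 125.1613] std [0.0179 0.0137 0.0344] roterr [ 0.0001 -0.001   0.    ] 12.5167
cross z 33 delta tool [-0.4529 -0.0572 -0.492 ]
cross z 35 delta tool [ 0.1501 -0.0765 -2.401 ]
cross z 37 delta tool [ 0.753  -0.0959 -4.3101]
```

To row units: 1.3 mm is 0.0022, 1.2 mm is 0.002.

```bash
echo '[0, 0, 0, 0, 0, 0.002, 0.15, 0, 0, 0, 0, 0, 0.0022, 0.15, 0, 0, 0, 0, 0, 0, 0.15, 0, 0, 0, 0, 0, 0, 0.15]' > rows.txt && python3 -m handwheel rows.txt >/dev/null; python3 st.py|head -1; echo '[0, 0, 0, 0, 0, 0.0017, 0.15, 0, 0, 0, 0, 0, 0.0017, 0.15, 0, 0, 0, 0, 0, 0, 0.15, 0, 0, 0, 0, 0, 0, 0.15]' > rows.txt && python3 -m handwheel rows.txt >/dev/null; python3 st.py|head -1
```

```text
F tool [ 0.293  -0.0945 -1.5105] pos [565.9336 248.1802 122.8064] std [0.0077 0.0137 0.0368] roterr [ 0.0001 -0.001   0.    ] 13.05
F tool [-0.3878  0.0603 -2.3017] pos [566.6203 248.2442 120.9357] std [0.011  0.0159 0.0145] roterr [ 0.0001 -0.001   0.    ] 13.5833
```

Careful with the scale: shifts go in shares of 60 cm and turns go in shares of 2 rad. That gives: 1.4 mm is 0.0023.

```bash
echo '[0, 0, 0, 0, 0, 0.0023, 0.15, 0, 0, 0, 0, 0, 0, 0.15, 0, 0, 0, 0, 0, 0, 0.15, 0, 0, 0, 0, 0, 0, 0.15]' > rows.txt && python3 -m handwheel rows.txt >/dev/null; python3 st.py; python3 - <<'E'
from rig import cams
import cv2,numpy as np
w=cams.grab_frame("wrist")[:,:,::-1];s=cams.grab_frame("scene")[:,:,::-1]
cv2.imwrite("pics/fin.png",np.hstack([cv2.resize(w[100:240,260:400],(400,400),interpolation=cv2.INTER_CUBIC),cv2.resize(s[100:180,240:320],(400,400),interpolation=cv2.INTER_CUBIC)]))
E
```

```text
F tool [ 0.0554 -0.6468 -3.8374] pos [567.079  248.2777 119.6205] std [0.0105 0.0081 0.0095] roterr [ 0.0001 -0.001   0.    ] 14.1167
cross z 33 delta tool [-0.4224 -0.0802 -6.3817]
cross z 35 delta tool [ 0.1804 -0.0994 -8.2907]
cross z 37 delta tool [  0.7832  -0.1187 -10.1998]
```

View pics/fin.png

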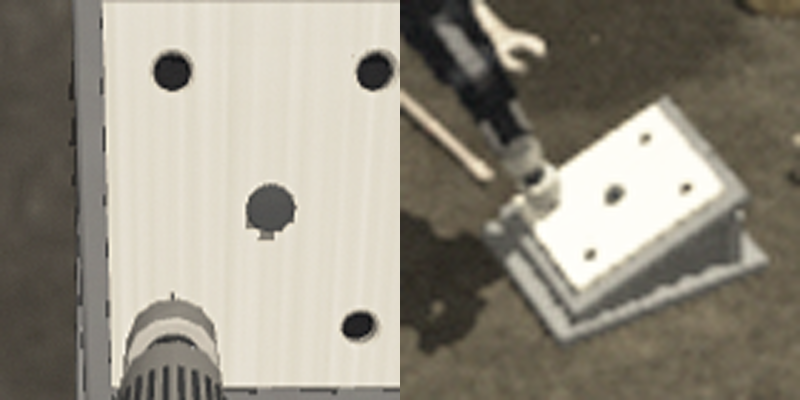

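The last picture shows the scribed line at crop (172,295) in line with the collar's centre, and the punch square on the low-left corner. Travel is about 7.2 mm by position and the force about 5 N, so I'm handing in.

```bash
python3 -c "
from rig import r
print(r.sign_off())"
```

```text
the job is handed in; nothing more can be done
None
```

I handed the job in with the vice jaw pulled about 40 mm open and the punch held square on the scribed cross, its point pressed in about 7 mm at roughly 5 N without firing; the tip itself was hidden by the collar, so its place on the cross is measured, not seen.

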